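Bearing, sleeve and locking cap onto a shaker spindle

ROBOT

A 7-joint arm with a two-finger parallel gripper is mounted at the origin on a cart in front of the work surface, level with it; the furniture and walls round the work are solid. World frame = base frame: x ahead of the robot, y to its left, z up, the work surface at z = 0. Lengths are in m, angles in rad, forces in N, time in s.
With the tool pointing down it reaches from about 0.4 to 0.9 m from the base axis. Payload 5.6 kg.
Tool frame: the origin (TCP) lies midway between the tips of the shut fingers; the grasp point (between the pads) lies 19 mm behind it; z points along the fingers, y is the direction in which the jaws open and shut (so a half turn about z gives the same grasp; the last joint's range is limited). The gripper opens to 92 mm and grips with 3 to 60 N. Pads are 20 mm wide; open, the fingers measure 128 mm over their backs; the gripper's body (75 mm by 189 mm) begins 69 mm behind the grasp point.
Start: joints at [1.284, 0.468, -0.012, 1.603, 0.006, 1.071, -0.056], TCP at [0.157, -0.631, 0.215] pointing down, gripper open.
Joint ranges: [-2.53, 2.53], [-0.31, 2.02], [-1.57, 1.55], [0.28, 2.44], [-1.29, 4.43], [0.15, 1.84], [-2.92, 2.92]. Speed limits (rad/s): [2.57, 2.57, 3.14, 3.14, 3.14, 3.14, 3.14].

INTERFACE

Orientations are given as a unit quaternion [w, x, y, z].
In Python, from bench import bot gives the robot as it stands.
- The arm moves only by the shell command python3 -m inch 'ROWS' [OPENING]. ROWS is JSON, a list of rows, each a list of 4 numbers: the shift along the tool's x, y, z in m, then the turn about the tool's z in degrees. In form: [[dx, dy, dz, spin], ...]. A call has 1 to 20 rows; each row is the pose to reach, as a shift and turn from the pose commanded when the call began, along the tool's axes at that moment; what a row does not reach only later rows make up. A row lasts 1/10 s, in which the tool goes at most 50 mm and 8.59 degrees, less where a joint would pass 70% of its speed; a pose out of reach is approached as far as the arm can. A call with a gripper value outside its range is refused whole. OPENING is the finger opening in m, from 0 to 0.0919, set as the call begins (- or left out, the last holds). The fingers move at their own pace and stop on an object; the grip force is fixed at half the most. Time passes only in rows, so rows that repeat a pose let the fingers close. It gives the time, the measured TCP pose, the force and the opening at its end, in the units of the state.
- bot.state(): the state, without advancing time (a new reading comes with each control period).
- bot.snapshot(name): name is "scene" or "top" or "wrist"; returns a dict with "color" (384x512x3 uint8, red, green, blue), "fovy" (degrees; the focal length in pixels is half the picture's height over the tangent of half this angle, whatever the lens; pixels are square), "cx", "cy" (the principal point, pixels), "R" (3x3) and "t" (3): a world point X has camera coordinates R X + t. Camera axes: x right, y down, z forward; pixel columns grow to the right and rows downward; lengths in m; the calibration is good to about 2 mm. A picture is of the moment at which its call begins. There is no depth.
- bot.job_done(): hands the job in, once; it reports no verdict.
The state is a dict: "time": time; "qpos": joint angles; "dq": joint speeds; "effort": joint torques, N m; "position": TCP position; "eef_rot": TCP orientation; "ft_force": force on the tool from outside, world axes, zero at the start; "ft_torque": the same for the moment, N m; "width": opening from 0.0 (shut) to 1.0 (fully open).
Only numpy, scipy, OpenCV 4.12 (cv2) and the standard library are available. Lean on these libraries where they do the work, as an engineer would, in place of code of your own. Each camera call takes 0.05 s, during which the arm holds its last target.

TASK

The platform is off this bench shaker for a bearing change. Onto its upright drive spindle fit the ball bearing, on top of it the brass distance sleeve, and last the black locking cap: find the spindle's two grooves by turning the cap gently on the spindle's end until it drops in, press it down against the spring, turn it gently clockwise (seen from above) as far as its lock, and let it spring up and go. Press no harder than a light hand, never over 40 N on the spindle or its parts, and leave the other things on the bench where they are.

Things in the scene. Friction and masses are not known exactly. Their poses are not given: they have to be found in the camera images.
- shaker: White bench shaker without its platform, 190 x 210 x 62 mm, fixed; front panel with knob on its -x side. Origin under the middle of the case on the worktop; its z axis is the spindle's axis. Case top at z = 62 mm, four rubber buffers at its corners up to z = 76 mm, spring seat at z = 92 mm, spindle end at z = 142 mm.
- spindle_top (a point): Middle of the end face of the steel spindle (24 mm thick, 1 mm chamfers, 50 mm above the seat); axes as the shaker's. Two opposite grooves open in the end, 9 mm wide at the rim; the line through them lies anywhere within 29 degrees either side of the shaker's x axis: not measured, but seen from above as notches, or felt with the cap. A gearbox holds the spindle from turning (2 N m).
- shoulder (a point): Point on the spindle axis 9 mm below its end, level with the underside of the shoulder. Each groove runs straight down, then clockwise (seen from above) under the shoulder. 53 degrees on (9 to spare each way) its roof has a pocket 3 mm deep into which the spring lifts the cap's lug: locked. Stop at 62 degrees; 0.2 N m is plenty there, over 0.35 N m breaks the 40 N limit on the lugs.
- seat (a joint): Travel in m of the spring seat, a dark steel collar 42 mm across round the spindle's foot that carries bearing, sleeve and cap: 0 = up, grows as pressed down, at most 0.012. Spring: 6.75 N at 0, plus 0.9 N per mm. About 0.005 with the cap locked; between 0.008 and 0.0105 while the cap is turned under the shoulder.
- bearing: Ball bearing, steel with black seals, 52 mm across, 15 mm high, bore 26.4 mm, 0.13 kg, lying flat on the mat. Origin in the middle of its underside, z up. Goes on first, down onto the spring seat (origin at z = 92 mm of the shaker).
- sleeve: Brass distance sleeve, plain ring 36 mm across, 20 mm high, bore 26.4 mm, 0.09 kg, standing on the mat. Origin in the middle of its underside, z up. Goes on second, onto the bearing (origin at z = 107 mm of the shaker).
- cap: Black locking cap, 33 mm high, mouth down, 0.10 kg: round fluted grip 36 mm across over a flange 44 mm across and 6 mm high; bore 26.4 mm (30 mm at its mouth), 27 mm deep. Origin in the middle of its underside, z up; its x axis passes through the two lugs. Origin 20 mm below spindle_top when locked.
- cap_lugs (a point): Point on the cap's axis 9 mm above its origin, level with the undersides of two opposite, like steel lugs in its bore (4 mm wide, 5 mm high) on the cap's x axis, marked by white lines on top and flange. On the spindle's end: level with spindle_top. Lugs within 9 degrees of the grooves: drops 6 mm, cap then rests on the sleeve. Passes under the shoulder 14 to 16.5 mm below spindle_top.
- mat: Blue-grey service mat, 140 x 320 x 3 mm, fixed, on which bearing, sleeve and cap lie in a row along its y axis, 100 mm apart, in any order. Origin under its middle.
- beaker: Glass beaker, 99 mm across, 129 mm high, bystander. Origin in the middle of its underside.
- pen: Green felt pen, 135 mm long along its y axis, lying on the worktop, bystander. Origin in the middle of its underside.
- stopper_a: Black rubber stopper, 34 mm across, 22 mm high, bystander. Origin in the middle of its underside.
- stopper_b: Light grey rubber stopper, 28 mm across, 12 mm high, bystander. Origin in the middle of its underside.

How it is judged:
By the outcome, as a careful person would: the job done as asked, in the order asked, and still so for the second after the job is handed in, with the robot touching nothing.
It also fails if it takes over 72 s, if anything falls off the work surface, if the arm or the gripper's body presses on something with over 40 N, if the wrist force passes 120 N, or if a joint passes its speed limit or range.

## Working session

There is one attempt and no reset: what is moved stays moved. The work goes in short steps, Python scripts to look and compute and a shell command to move; the robot and the scene stay as the last step left them, time stands still between calls to the robot, and variables do not carry over. Pictures are saved under pics/ and viewed, and the job is handed in when it is done.

```bash
mkdir -p pics; ls; python3 - <<'E'
from bench import bot
import cv2,json
s=bot.state(); print(s)
for n in ["scene","top","wrist"]:
    p=bot.snapshot(n); cv2.imwrite(f"pics/{n}0.png",p["color"][:,:,::-1]); print(n,p["fovy"],p["cx"],p["cy"],p["R"],p["t"])
E
```

```text
pics
{'time': 0.0, 'qpos': array([ 1.28401741,  0.46835927, -0.01156874,  1.60363426,  0.00599935,
        1.07138957, -0.05629399]), 'dq': array([ 0.00087266,  0.0001789 ,  0.00020539, -0.00127175, -0.00011285,
        0.00024758, -0.00038766]), 'effort': array([-2.00132154e-04, -5.20563877e+01, -1.27735795e-02, -2.43740183e+01,
       -5.67740249e-02,  1.73570006e-02,  1.54864447e-04]), 'position': array([ 0.15666091, -0.63023382,  0.21364755]), 'eef_rot': array([-8.60639189e-04,  9.92585677e-01,  1.21543828e-01, -1.74903708e-04]), 'ft_force': array([ 0.59809128, -0.7579534 , -0.20582162]), 'ft_torque': array([-0.00232906,  0.05458643,  0.00357274]), 'width': 0.9982086467129524}
scene 52.52312584602064 254.6801145538783 195.7939880920015 [[-5.01478522e-01 -8.65170078e-01 -1.66537847e-04]
 [-5.71588112e-01  3.31454098e-01 -7.50616554e-01]
 [ 6.49466183e-01 -3.76322889e-01 -6.60738043e-01]] [0.26806376 0.4464634  0.62726221]
top 52.783169526874204 260.41596589792124 191.43422835071675 [[ 0.01997208 -0.99927439  0.03243156]
 [-0.99700804 -0.02232855 -0.07400273]
 [ 0.07467318 -0.03085653 -0.99673055]] [-0.07049446  0.64452537  1.03246002]
wrist 71.09471887574423 255.85122280993323 192.03183715123902 [[ 0.24147282 -0.97040595 -0.00178128]
 [-0.94042509 -0.23446445  0.24622563]
 [-0.23935647 -0.05778164 -0.9692109 ]] [-0.64898149 -0.02666941  0.38919721]
```

View pics/scene0.png

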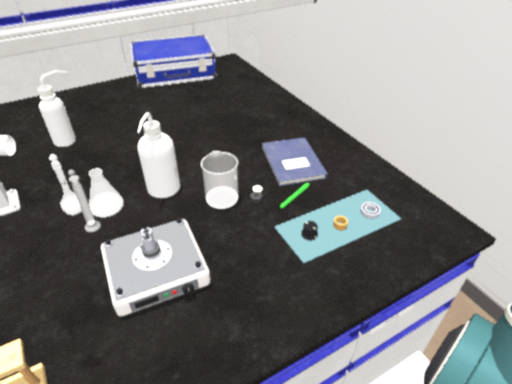

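View pics/top0.png

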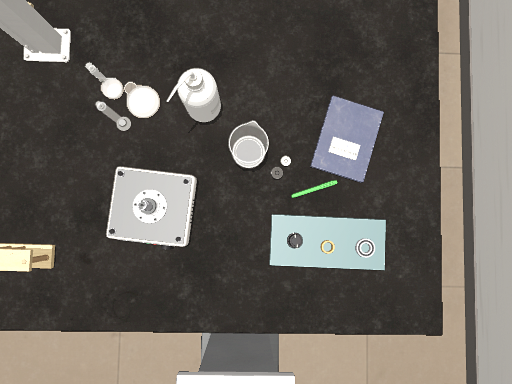

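View pics/wrist0.png

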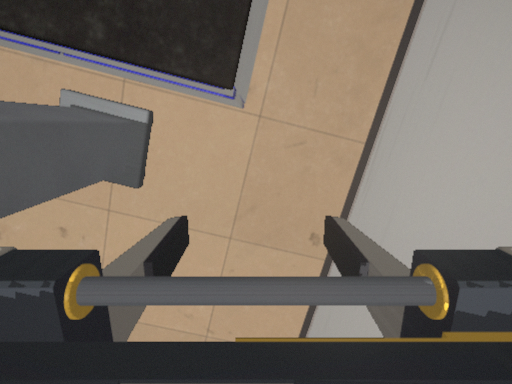

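```bash
cat > h.py <<'E'
import numpy as np,cv2
from bench import bot
def f(p): return 192/np.tan(np.radians(p["fovy"])/2)
def ray(p,u,v):
    d=np.array([(u-p["cx"])/f(p),(v-p["cy"])/f(p),1.]); R=np.array(p["R"]);
    return -R.T@p["t"], R.T@d
def onz(p,u,v,z):
    c,d=ray(p,u,v); return c+d*(z-c[2])/d[2]
def proj(p,X):
    c=np.array(p["R"])@X+p["t"]; return np.array([p["cx"]+f(p)*c[0]/c[2],p["cy"]+f(p)*c[1]/c[2]])
def crop(p,u0,v0,u1,v1,name,k=8):
    im=p["color"][v0:v1,u0:u1,::-1]; cv2.imwrite("pics/"+name,cv2.resize(im,None,fx=k,fy=k,interpolation=cv2.INTER_CUBIC))
def two(p1,a,p2,b):
    c1,d1=ray(p1,*a);c2,d2=ray(p2,*b)
    A=np.stack([d1,-d2],1);s=np.linalg.lstsq(A,c2-c1,rcond=None)[0]
    x=c1+s[0]*d1;y=c2+s[1]*d2; return (x+y)/2,np.linalg.norm(x-y)
E
python3 - <<'E'
from h import *
p=bot.snapshot("top"); crop(p,260,205,395,280,"topmat.png",5); crop(p,100,160,205,255,"topshk.png",6)
q=bot.snapshot("scene"); crop(q,270,185,410,265,"scmat.png",5); crop(q,95,210,215,320,"scshk.png",5)
print("cams",ray(p,0,0)[0],ray(q,0,0)[0])
for n,u,v,z in [("cap",295,240,.036),("slv",327.5,247,.023),("brg",366,247.5,.018),("spin",148,206,.142),("buf1",121,174,.076),("buf2",186,182,.076),("buf3",112,235,.076),("buf4",179,240,.076)]: print(n,onz(p,u,v,z))
E
```

```text
cams [ 0.56690782 -0.02419385  1.07906732] [-0.0177642   0.31999175  0.74962346]
cap [ 0.51628543 -0.15206734  0.036     ]
slv [ 0.49833661 -0.24275326  0.023     ]
brg [ 0.49853853 -0.35015728  0.018     ]
spin [0.5960136  0.21601225 0.142     ]
buf1 [0.67908311 0.305351   0.076     ]
buf2 [0.66223042 0.13798929 0.076     ]
buf3 [0.52230381 0.32077158 0.076     ]
buf4 [0.5127642  0.15070809 0.076     ]
```

View pics/topmat.png

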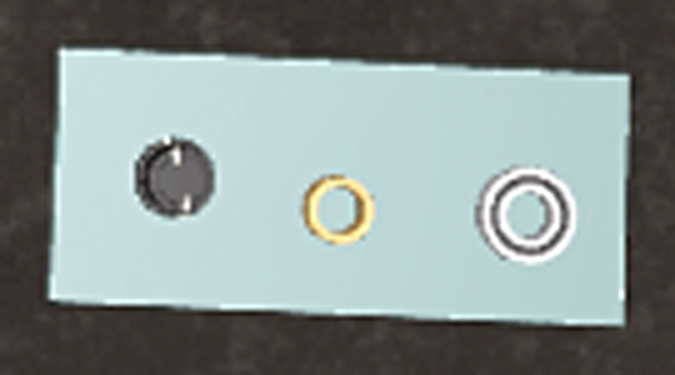

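View pics/topshk.png

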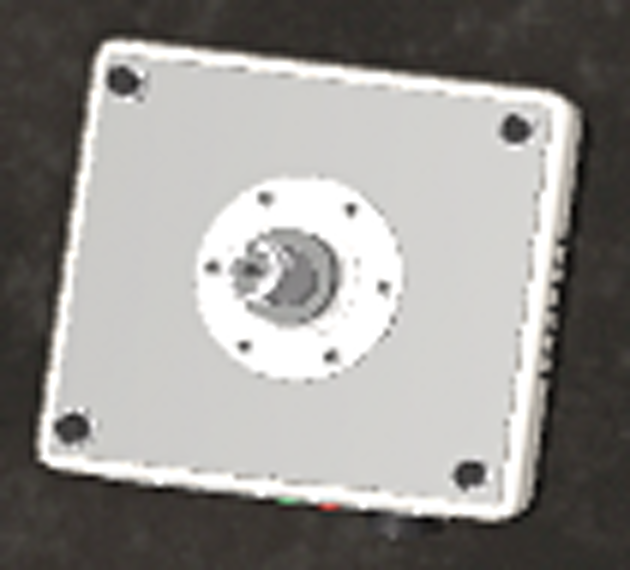

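View pics/scmat.png

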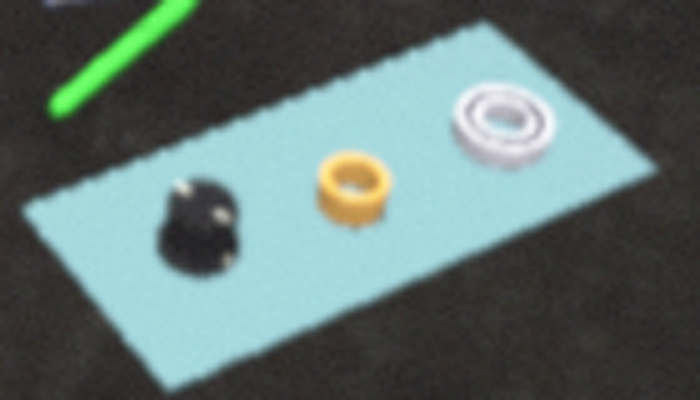

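View pics/scshk.png

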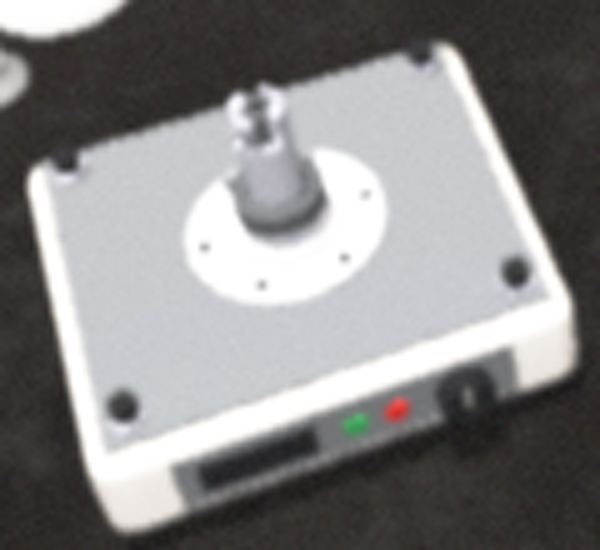

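```bash
python3 - <<'E'
from h import *
from scipy.spatial.transform import Rotation as Ro
s=bot.state();w=bot.snapshot("wrist");p=bot.snapshot("top");q=bot.snapshot("scene")
o=np.array(s["eef_rot"]);M=Ro.from_quat(o[[1,2,3,0]]).as_matrix();print(M.round(3))
R=np.array(w["R"]);c=-R.T@w["t"];print("cam in tool",M.T@(c-s["position"]),"axes cols in tool x,y,z\n",(M.T@R.T).round(3))
B=[onz(p,u,v,.076) for u,v in [(120.5,173.7),(186,181.5),(178.3,239),(112.2,231.5)]]
print(np.array(B).round(4),"mean",np.mean(B,0))
e=B[0]-B[3];e2=B[1]-B[2];print("yaw",np.degrees(np.arctan2([e[1],e2[1]],[e[0],e2[0]])))
print("spindle top ray",onz(p,142,205.3,.142), "scene",two(p,(142,205.3),q,(95+257/5,210+103/5)))
# mat
hsv=cv2.cvtColor(p["color"],cv2.COLOR_RGB2HSV);print(hsv[225,290])
m=cv2.inRange(hsv,(80,25,120),(100,120,255));m=cv2.morphologyEx(m,cv2.MORPH_OPEN,np.ones((3,3)))
cs=max(cv2.findContours(m,0,2)[0],key=cv2.contourArea);r=cv2.minAreaRect(cs);bx=cv2.boxPoints(r);print(bx)
print([onz(p,*a,.003).round(4) for a in bx],onz(p,*r[0],.003))
mk=np.zeros_like(m);cv2.drawContours(mk,[cs],-1,255,-1);mk=cv2.erode(mk,np.ones((5,5)))
ob=mk&~m
n,l,st,ce=cv2.connectedComponentsWithStats(ob)
for i in range(1,n):
    if st[i,4]>30:print(st[i],ce[i],onz(p,*ce[i],.02))
for nme,a,z in [("cap",(295.2,240.5),.036),("slv",(260+339/5,205+209/5),.023),("brg",(260+526/5,205+213/5),.018)]: print(nme,onz(p,*a,z))
print("scene brg",onz(q,270+505/5,185+118/5,.018),"slv",onz(q,270+355/5,185+172/5,.023),"beaker",onz(p,248,152,0),"stop",onz(p,277,173,.02),onz(p,286,161,.01))
a=onz(p,260+177/5,205+155/5,.036);b=onz(p,260+186/5,205+205/5,.036);print("capline",a,b,np.degrees(np.arctan2(*(a-b)[[1,0]])))
E
```

```text
[[ 0.97   0.241 -0.   ]
 [ 0.241 -0.97   0.001]
 [-0.    -0.001 -1.   ]]
cam in tool [ 7.00993033e-02 -8.93218885e-05 -1.68916149e-01] axes cols in tool x,y,z
 [[ 0.    -0.969 -0.246]
 [ 1.     0.    -0.   ]
 [ 0.    -0.246  0.969]]
[[0.6798 0.3067 0.076 ]
 [0.6635 0.138  0.076 ]
 [0.5153 0.1526 0.076 ]
 [0.5312 0.3207 0.076 ]] mean [0.59745379 0.22949216 0.076     ]
yaw [-5.39252297 -5.60319169]
spindle top ray [0.59739004 0.2303485  0.142     ] scene (array([0.59765484, 0.23097671, 0.14214969]), np.float64(0.001394788146795778))
[ 89  29 222]
[[269.3962  264.88678]
 [271.6     214.2    ]
 [386.16605 219.18115]
 [383.96225 269.86792]]
[array([ 0.4453, -0.0863,  0.003 ]), array([ 0.5848, -0.0899,  0.003 ]), array([ 0.5774, -0.4119,  0.003 ]), array([ 0.4368, -0.4051,  0.003 ])] [ 0.51074478 -0.24758152  0.003     ]
[287 232  16  17 199] [294.34170854 240.21105528] [ 0.51490382 -0.15223457  0.02      ]
[355 238  21  20 273] [364.98901099 247.56410256] [ 0.49844353 -0.34674638  0.02      ]
[320 240  15  14 120] [327.18333333 246.375     ] [ 0.49982095 -0.24249163  0.02      ]
cap [ 0.51496057 -0.15262433  0.036     ]
slv [ 0.49889194 -0.24357179  0.023     ]
brg [ 0.49822679 -0.34794014  0.018     ]
scene brg [ 0.49534732 -0.3460339   0.018     ] slv [ 0.500272   -0.24390368  0.023     ] beaker [ 0.75831031 -0.02039649  0.        ] stop [ 0.69827982 -0.10174106  0.02      ] [ 0.73386382 -0.12709717  0.01      ]
capline [ 0.52699259 -0.15300404  0.036     ] [ 0.50039118 -0.1582067   0.036     ] 11.066139677142761
```

```bash
python3 -m inch '[[0.40,-0.192,0.0,-76],[0.40,-0.192,0.0,-76],[0.40,-0.192,0.0,-76],[0.40,-0.192,0.0,-76],[0.40,-0.192,0.05,-76],[0.40,-0.192,0.09,-76],[0.40,-0.192,0.09,-76],[0.40,-0.192,0.09,-76],[0.40,-0.192,0.09,-76],[0.40,-0.192,0.09,-76],[0.40,-0.192,0.09,-76],[0.40,-0.192,0.09,-76]]' 0.0919
python3 - <<'E'
from h import *
from scipy.spatial.transform import Rotation as Ro
w=bot.snapshot("wrist");s=bot.state();print(s["position"],s["eef_rot"],s["qpos"],s["dq"].max())
cv2.imwrite("pics/w1.png",w["color"][:,:,::-1])
print(proj(w,np.array([.497,-.347,.018])))
E
```

```text
time: 1.6
position: [0.4978, -0.3495, 0.1248]
eef_rot: [0.0, 0.708, 0.706, -0.001]
ft_force: [-0.6, 0.1, 0.0]
width: 1.002
[ 0.49748059 -0.3501852   0.12513732] [ 5.09043202e-04  7.08561758e-01  7.05648246e-01 -7.27379461e-04] [ 0.845342    0.53759159 -0.3832062   1.76180857  0.25118796  0.88975121
  0.34780995] 0.013583533046870227
[254.14527885 189.02722229]
```

View pics/w1.png

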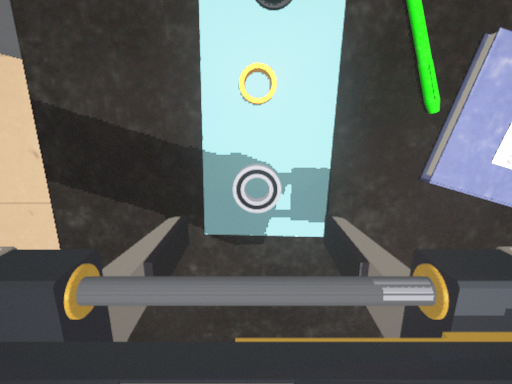

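```bash
cat >> h.py <<'E'
from scipy.spatial.transform import Rotation as Ro
def T(s):
    o=np.array(s["eef_rot"]);return Ro.from_quat(o[[1,2,3,0]]).as_matrix()
def tool(s,X): return T(s).T@(np.array(X)-s["position"])
def blob(w,u0,v0,u1,v1,fn):
    hsv=cv2.cvtColor(w["color"],cv2.COLOR_RGB2HSV).astype(int);m=np.zeros(hsv.shape[:2],np.uint8)
    m[v0:v1,u0:u1]=fn(hsv[v0:v1,u0:u1])*255
    c=max(cv2.findContours(m,0,2)[0],key=cv2.contourArea);return cv2.fitEllipse(cv2.convexHull(c)),cv2.contourArea(c)
E
python3 - <<'E'
from h import *
w=bot.snapshot("wrist");s=bot.state()
mat=lambda h:~((abs(h[...,0]-90)<12)&(h[...,1]>50))
for n,b,z in [("brg",(222,155,290,222),.018),("slv",(230,55,285,110),.023)]:
    e,a=blob(w,*b,mat);X=onz(w,*e[0],z);print(n,e,a,X,tool(s,X))
crop(w,200,0,320,230,"w1c.png",2)
E
```

```text
brg ((256.7417907714844, 187.52215576171875), (49.54378128051758, 50.01079177856445), 164.3861541748047) 1890.5 [ 0.49948297 -0.34616024  0.018     ] [0.00437409 0.00204821 0.10727816]
slv ((257.729736328125, 81.27027130126953), (74.30354309082031, 76.39701080322266), 135.0) 2875.5 [ 0.5007119  -0.24216516  0.023     ] [0.10836407 0.00281958 0.10208406]
```

```bash
python3 -m inch '[[0.0045,0.002,0.03,0],[0.0045,0.002,0.07,0],[0.0045,0.002,0.10,0],[0.0045,0.002,0.112,0],[0.0045,0.002,0.118,0],[0.0045,0.002,0.118,0],[0.0045,0.002,0.118,0]]'
python3 - <<'E'
from h import *
w=bot.snapshot("wrist");s=bot.state();print(s["position"],s["ft_force"])
cv2.imwrite("pics/w2.png",w["color"][:,:,::-1])
E
```

```text
time: 2.4
position: [0.5016, -0.3443, 0.0081]
eef_rot: [0.001, 0.708, 0.707, 0.0]
ft_force: [-0.5, -0.2, 0.7]
width: 0.999
[ 0.50169447 -0.34430193  0.0082453 ] [ 0.06934599 -0.2101126   0.11815745]
```

View pics/w2.png

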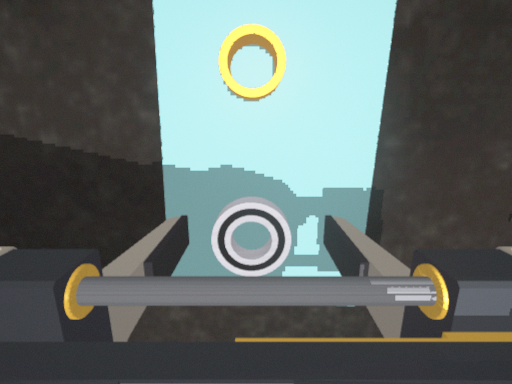

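```bash
python3 - <<'E'
from h import *
w=bot.snapshot("wrist");s=bot.state()
g=lambda h:(h[...,1]<45)&(h[...,2]>120)
e,a=blob(w,205,190,300,279,g);print(e,a)
for c in [(251,240.5),]: X=onz(w,*c,.018);print(X,tool(s,X))
E
```

```text
((250.82644653320312, 236.995849609375), (80.04763793945312, 81.70596313476562), 1.4152047634124756) 5015.0
[ 0.49947481 -0.34724837  0.018     ] [-0.00308952 -0.00213464 -0.00986199]
```

```bash
python3 -m inch '[[-0.003,-0.002,0.0015,0],[-0.003,-0.002,0.0015,0]]'
python3 -m inch '[[0,0,0,0],[0,0,0,0],[0,0,0,0],[0,0,0,0],[0,0,0,0],[0,0,0,0]]' 0.04
python3 - <<'E'
from h import *
w=bot.snapshot("wrist");s=bot.state();print(s["position"],s["ft_force"],s["width"]*91.9)
cv2.imwrite("pics/w3.png",w["color"][:,:,::-1])
E
```

```text
time: 2.7
position: [0.4984, -0.3473, 0.0055]
eef_rot: [0.0, 0.708, 0.707, -0.0]
ft_force: [-0.1, 0.3, 0.5]
width: 1.001
time: 3.3
position: [0.4987, -0.3464, 0.005]
eef_rot: [-0.0, 0.707, 0.707, -0.0]
ft_force: [0.1, -0.3, -0.2]
width: 0.565
[ 0.49869333 -0.34636438  0.00503359] [ 0.33626717 -0.2881733  -0.37894144] 52.00509032428431
```

View pics/w3.png

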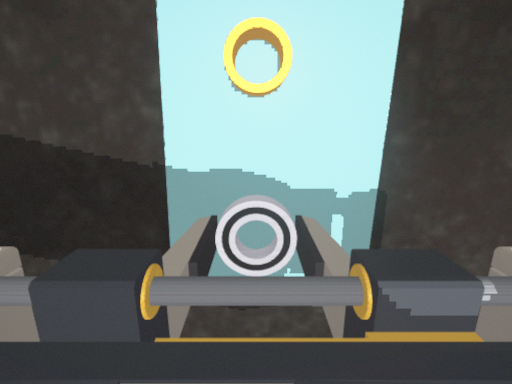

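```bash
python3 -m inch '[[0,0,-0.03,0],[0,0,-0.07,0],[0.02,0.005,-0.11,0],[0.06,0.015,-0.15,0],[0.11,0.03,-0.16,0],[0.16,0.04,-0.16,0],[0.21,0.05,-0.16,0],[0.26,0.06,-0.16,0],[0.31,0.07,-0.16,0],[0.36,0.08,-0.16,0],[0.41,0.09,-0.16,0],[0.46,0.095,-0.16,0],[0.49,0.0985,-0.16,0],[0.506,0.0985,-0.16,0],[0.506,0.0985,-0.16,0],[0.506,0.0985,-0.16,0],[0.506,0.0985,-0.16,0]]'
python3 - <<'E'
from h import *
w=bot.snapshot("wrist");s=bot.state();print(s["position"],s["eef_rot"],s["ft_force"],s["width"]*91.9,s["qpos"])
cv2.imwrite("pics/w4.png",w["color"][:,:,::-1])
crop(w,190,70,330,180,"w4c.png",5)
E
```

```text
time: 5.05
position: [0.5978, 0.1565, 0.1647]
eef_rot: [0.0, 0.709, 0.706, -0.001]
ft_force: [1.2, -0.1, -0.3]
width: 0.566
[0.59785518 0.15665333 0.16482885] [ 4.28746816e-04  7.08577570e-01  7.05632520e-01 -6.24464587e-04] [-0.05135175 -0.14318967 -1.25091068] 52.22924880457744 [ 0.0590142   0.52704781 -0.50112039  1.70247797  0.29506491  0.98848485
 -0.55313798]
```

View pics/w4.png

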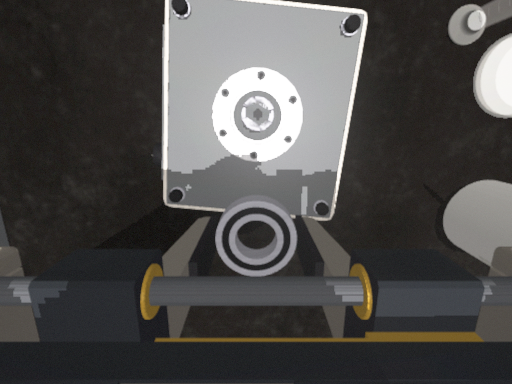

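View pics/w4c.png

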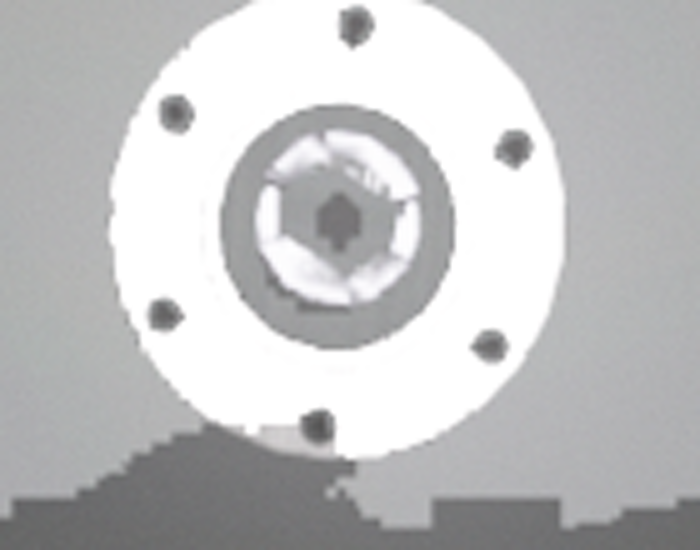

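```bash
python3 - <<'E'
from h import *
w=bot.snapshot("wrist");s=bot.state()
g=w["color"][90:140,232:284].astype(int);print(g.min(),g.max())
im=np.clip((g.sum(2)/3-130)*2,0,255).astype(np.uint8);im=cv2.resize(im,None,fx=12,fy=12,interpolation=cv2.INTER_NEAREST);cv2.imwrite("pics/w4d.png",im)
# top centre: spindle+held bearing
for c,z in [((190+338/5,70+218/5),.142)]:
    X=onz(w,*c,z);print("spindle",X,tool(s,X))
gg=lambda h:(h[...,1]<45)&(h[...,2]>130)
for c in [(256,240.5)]: X=onz(w,*c,s["position"][2]+.013);print("held",tool(s,X))
print(proj(w,np.array([.5974,.2303,.142])))
E
```

```text
113 255
spindle [0.60032108 0.23281649 0.142     ] [0.07590128 0.00216137 0.02284832]
held [-0.00176187  0.00101207 -0.01299804]
[253.35833179 117.42986698]
```

View pics/w4d.png

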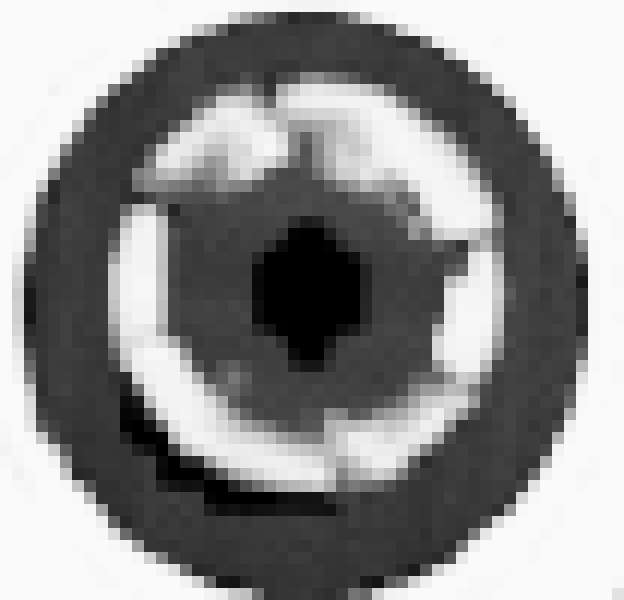

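```bash
python3 -m inch '[[0.045,0.001,0,0],[0.0765,0.001,0,0],[0.0765,0.001,0,0],[0.0765,0.001,0.01,0],[0.0765,0.001,0.016,0],[0.0765,0.001,0.016,0],[0.0765,0.001,0.016,0]]'
python3 - <<'E'
from h import *
w=bot.snapshot("wrist");s=bot.state();print(s["position"],s["eef_rot"],s["ft_force"])
crop(w,190,180,330,290,"w5c.png",5)
z=s["position"][2]
print("bore top c",proj(w,s["position"]+np.array([0,-.0018,.013])),"spin",proj(w,np.array([.5974,.2305,.142])))
q=bot.snapshot("scene");crop(q,95,180,215,290,"s5.png",5)
E
```

```text
time: 5.85
position: [0.5987, 0.2345, 0.1485]
eef_rot: [0.0, 0.708, 0.706, -0.001]
ft_force: [0.0, -0.5, -0.6]
width: 0.569
[0.59889239 0.23491833 0.14897857] [ 1.05717319e-04  7.07878969e-01  7.06333727e-01 -1.41231112e-04] [ 0.51048781  0.72345005 -0.99501616]
bore top c [254.57001892 240.55597957] spin [252.56652431 231.95754962]
```

View pics/w5c.png

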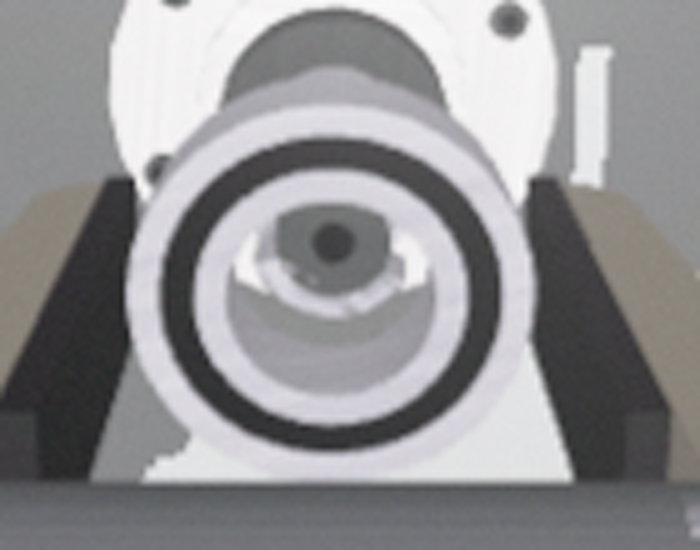

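View pics/s5.png

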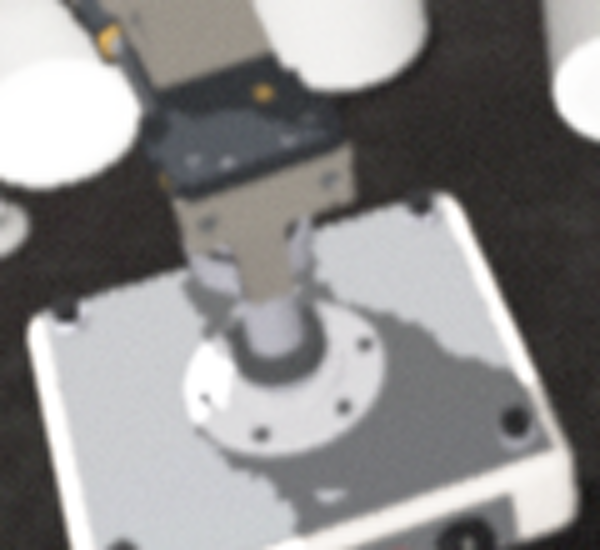

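```bash
python3 - <<'E'
from h import *
w=bot.snapshot("wrist");s=bot.state();z=s["position"][2]
for v in (292,297): print("bore",v,tool(s,onz(w,190+332/5-.4,180+v/5-.4,z+.013)))
for v in (238,242,246): print("spin",v,tool(s,onz(w,190+333/5-.4,180+v/5-.4,.142)))
g=w["color"][180:290,190:330].astype(int).sum(2)/3
im=np.clip((g-60)*1.3,0,255).astype(np.uint8)[35:85,30:110];cv2.imwrite("pics/w5d.png",cv2.resize(im,None,fx=9,fy=9,interpolation=cv2.INTER_NEAREST))
E
```

```text
bore 292 [-3.67302797e-05  1.04488767e-03 -1.29995269e-02]
bore 297 [-0.00071234  0.00104488 -0.01299957]
spin 238 [-0.00094022  0.00121946  0.0073282 ]
spin 242 [-0.00153824  0.00121956  0.00732816]
spin 246 [-0.0021372   0.00121966  0.00732812]
```

View pics/w5d.png

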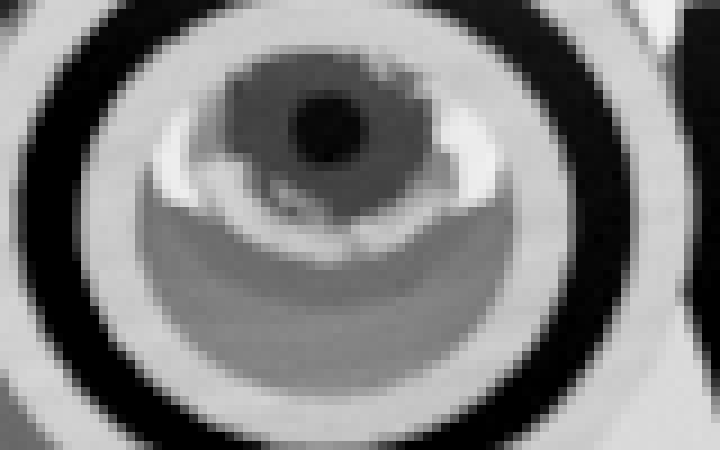

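```bash
python3 - <<'E'
from h import *
w=bot.snapshot("wrist");s=bot.state();z=s["position"][2];M=T(s)
def edge(cx,tz,r):
    a=np.linspace(0,2*np.pi,72);P=[proj(w,s["position"]+M@np.array([cx+r*np.cos(t),.0011+r*np.sin(t),tz])) for t in a];P=np.array(P);return (P.min(0)-[220,215]+.5)*9,(P.max(0)-[220,215]+.5)*9
for cx in(-.002,-.001,0,): print("bore",cx,edge(cx,-.013,.0132),"outer",edge(cx,-.013,.026))
tz=z-.142
for cx in(-.002,-.001,0,): print("spin",cx,edge(cx,tz,.012),edge(cx,tz,.011))
E
```

```text
bore -0.002 (array([139.48742099,  59.77094567]), array([517.7186728 , 409.48107562])) outer (array([ -44.32223084, -119.98466858]), array([701.42134414, 569.59349744]))
bore -0.001 (array([139.20999107,  45.97534526]), array([517.99566599, 396.71222837])) outer (array([ -44.87079411, -134.32353961]), array([701.96915557, 557.28144454]))
bore 0 (array([138.93174654,  32.13842303]), array([518.27347234, 383.90658854])) outer (array([ -45.42097304, -148.70619913]), array([702.51857982, 544.93455691]))
spin -0.002 (array([174.16565326, -18.87433446]), array([482.0551621 , 269.21701187])) (array([186.99222152,  -6.49759861]), array([469.2324542 , 257.57533287]))
spin -0.001 (array([173.96279103, -31.2840868 ]), array([482.25635664, 257.56431566])) (array([186.80618931, -18.87433446]), array([469.41682886, 245.89250872]))
spin 0 (array([173.7593956 , -43.72698792]), array([482.45807991, 245.88145909])) (array([186.61966812, -31.2840868 ]), array([469.60168806, 234.1794071 ]))
```

```bash
python3 -m inch '[[-0.001,0,0,0],[-0.001,0,0.004,0],[-0.001,0,0.008,0],[-0.001,0,0.012,0],[-0.001,0,0.012,0]]'
```

```text
time: 6.55
position: [0.598, 0.2348, 0.1361]
eef_rot: [-0.0, 0.707, 0.707, -0.001]
ft_force: [-0.0, -0.7, -2.2]
width: 0.567
```

```bash
python3 -m inch '[[0,0,0.008,0],[0,0,0.018,0],[0,0,0.028,0],[0,0,0.034,0],[0,0,0.038,0],[0,0,0.038,0]]'
```

```text
time: 7.15
position: [0.5982, 0.2348, 0.0982]
eef_rot: [-0.0, 0.707, 0.707, -0.001]
ft_force: [-0.0, -0.2, -1.8]
width: 0.569
```

```bash
python3 - <<'E'
from h import *
for i in range(3):
    w=bot.snapshot("wrist");s=bot.state();print(s["position"],s["ft_force"],s["ft_torque"])
crop(w,190,180,330,290,"w6c.png",5)
q=bot.snapshot("scene");crop(q,95,180,215,290,"s6.png",5)
E
```

```text
[0.59843586 0.23506952 0.09876013] [ 0.00298648 -0.23791777 -1.99172102] [-0.05064751 -0.09544678 -0.06802401]
[0.59869767 0.23509809 0.09913627] [-0.2731965   0.2792482  -1.74725265] [-0.04880162 -0.13862439 -0.00947956]
[0.5987783  0.23518369 0.09937247] [-0.45766651  0.93097201 -2.02963237] [-0.02481629 -0.07991622 -0.02324592]
```

View pics/w6c.png

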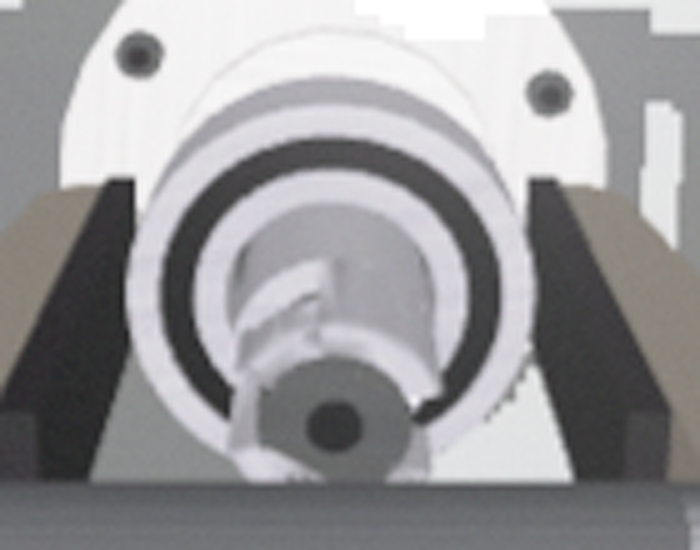

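```bash
python3 -m inch '[[0,0,0.002,0],[0,0,0.004,0],[0,0,0.0045,0],[0,0,0.0045,0]]'; python3 -m inch '[[0,0,0.0005,0],[0,0,0.001,0],[0,0,0.001,0]]'
```

```text
time: 7.75
position: [0.5985, 0.2349, 0.0944]
eef_rot: [-0.0, 0.707, 0.707, -0.0]
ft_force: [0.1, 0.2, -1.5]
width: 0.572
time: 8.05
position: [0.5986, 0.235, 0.094]
eef_rot: [0.0, 0.707, 0.707, 0.0]
ft_force: [-0.2, -0.5, 3.0]
width: 0.567
```

```bash
python3 -m inch '[[0,0,0,0],[0,0,0,0],[0,0,0,0],[0,0,0,0],[0,0,-0.03,0],[0,0,-0.07,0],[-0.04,0,-0.07,0],[-0.075,0,-0.06,0],[-0.075,0,-0.05,0],[-0.075,0,-0.05,0],[-0.075,0,-0.05,0]]' 0.0919
python3 - <<'E'
from h import *
w=bot.snapshot("wrist");s=bot.state();print(s["position"],s["eef_rot"],s["ft_force"],s["width"])
cv2.imwrite("pics/w7.png",w["color"][:,:,::-1])
g=w["color"][75:145,215:300].astype(int)
im=np.clip((g.sum(2)/3-110)*1.8,0,255).astype(np.uint8);cv2.imwrite("pics/w7d.png",cv2.resize(im,None,fx=8,fy=8,interpolation=cv2.INTER_NEAREST))
E
```

```text
time: 9.15
position: [0.5982, 0.1613, 0.1435]
eef_rot: [-0.001, 0.707, 0.707, 0.0]
ft_force: [0.1, -0.2, 0.0]
width: 1.002
[0.59841618 0.1618014  0.14381877] [-3.59882608e-04  7.06619519e-01  7.07593448e-01  4.88058117e-04] [-0.31499706 -0.67925656  0.26339477] 1.0002751629774365
```

View pics/w7.png

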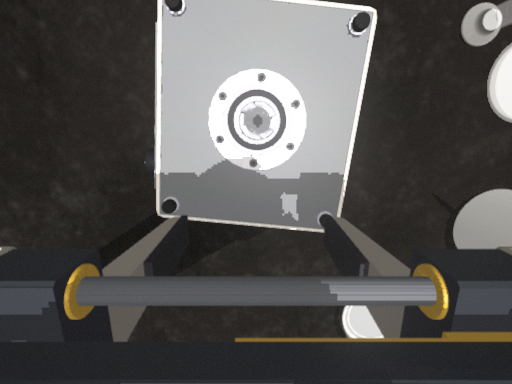

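View pics/w7d.png

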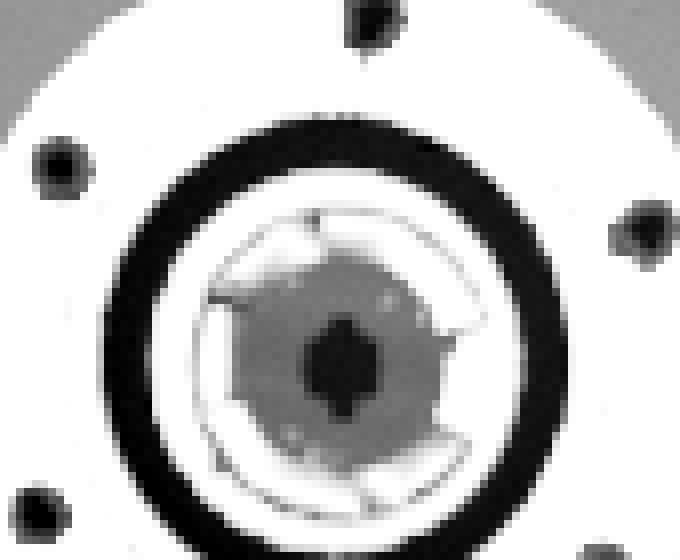

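```bash
python3 -m inch '[[-0.04,-0.01,0,0],[-0.09,-0.03,0,0],[-0.14,-0.04,0,0],[-0.19,-0.05,0,0],[-0.24,-0.06,0,0],[-0.29,-0.08,0,0],[-0.34,-0.09,0,0],[-0.38,-0.099,0.01,0],[-0.408,-0.099,0.025,0],[-0.408,-0.099,0.045,0],[-0.408,-0.099,0.045,0],[-0.408,-0.099,0.045,0],[-0.408,-0.099,0.045,0]]'
python3 - <<'E'
from h import *
w=bot.snapshot("wrist");s=bot.state();print(s["position"],s["eef_rot"],s["dq"].max())
cv2.imwrite("pics/w8.png",w["color"][:,:,::-1])
b=lambda h:(h[...,0]<40)&(h[...,1]>90)
e,a=blob(w,200,130,310,275,b);print(e,a)
X=onz(w,*e[0],.023);print(X,tool(s,X))
E
```

```text
time: 10.5
position: [0.5007, -0.2465, 0.0998]
eef_rot: [0.001, 0.706, 0.708, 0.001]
ft_force: [-0.7, 0.4, 0.1]
width: 0.997
[ 0.50057932 -0.24674374  0.09977405] [8.21679603e-04 7.06430655e-01 7.07781620e-01 4.82459023e-04] 0.006967702118195922
((254.46018981933594, 193.06451416015625), (37.07014083862305, 39.3260383605957), 4.1713128089904785) 1101.5
[ 0.50056978 -0.24052142  0.023     ] [ 0.00625929 -0.00013921  0.07677092]
```

View pics/w8.png

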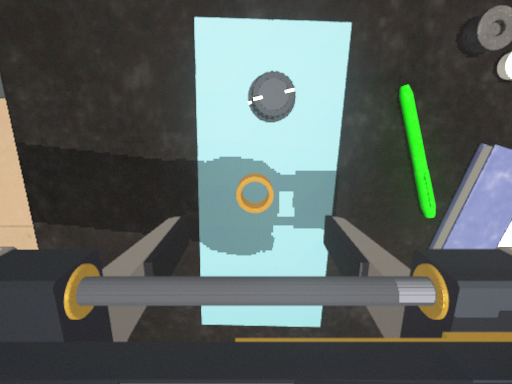

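```bash
python3 -m inch '[[0.003,0,0.04,0],[0.003,0,0.075,0],[0.003,0,0.088,0],[0.003,0,0.093,0],[0.003,0,0.093,0],[0.003,0,0.093,0]]'
python3 - <<'E'
from h import *
w=bot.snapshot("wrist");s=bot.state();print(s["position"],s["eef_rot"],s["dq"].max())
crop(w,190,180,330,290,"w9.png",5)
M=T(s)
for cx in(-.002,0,.002):
    a=np.linspace(0,6.28,72);P=np.array([proj(w,[*(s["position"]+M@[cx+.018*np.cos(t),.018*np.sin(t),0])[:2],.023]) for t in a]);print(cx,(P.min(0)-[190,180]+.5)*5,(P.max(0)-[190,180]+.5)*5)
E
```

```text
time: 11.15
position: [0.5005, -0.2453, 0.0071]
eef_rot: [0.001, 0.707, 0.707, 0.0]
ft_force: [0.1, -0.0, -0.3]
width: 1.002
[ 0.5004496  -0.24538775  0.00709401] [1.26190749e-03 7.07321535e-01 7.06890713e-01 4.15816473e-04] 0.005229812752658496
-0.002 [178.21406841 181.6857774 ] [469.60566586 450.33615116]
0 [177.75810216 165.88061473] [470.02503052 436.14549375]
0.002 [177.2993873  149.97773474] [470.44692136 421.87172212]
```

View pics/w9.png

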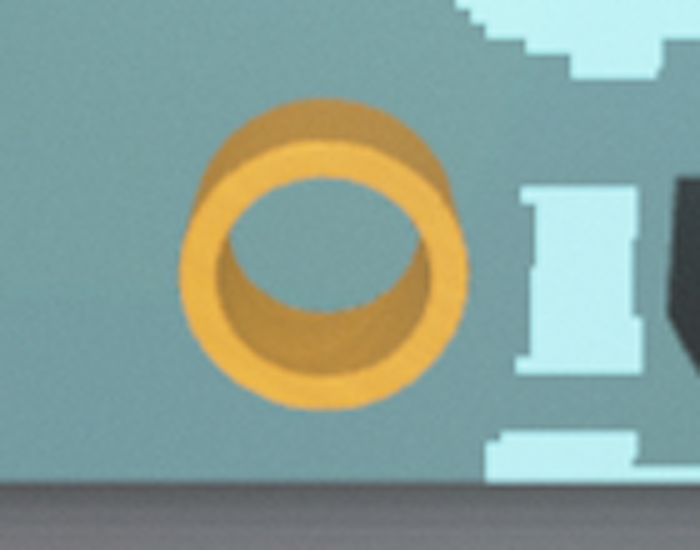

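```bash
python3 -m inch '[[0.004,0,0,0],[0.004,0,0,0]]'
python3 -m inch '[[0,0,0,0],[0,0,0,0],[0,0,0,0],[0,0,0,0],[0,0,0,0],[0,0,0,0],[0,0,0,0]]' 0.025
python3 - <<'E'
from h import *
w=bot.snapshot("wrist");s=bot.state();print(s["position"],s["ft_force"],s["width"]*91.9)
crop(w,190,180,330,290,"w10.png",5)
M=T(s)
for cx in(-.002,0,.002):
    a=np.linspace(0,6.28,72);P=np.array([proj(w,[*(s["position"]+M@[cx+.018*np.cos(t),.018*np.sin(t),0])[:2],.023]) for t in a]);print(cx,(P.min(0)-[190,180]+.5)*5,(P.max(0)-[190,180]+.5)*5)
E
```

```text
time: 11.4
position: [0.4998, -0.2405, 0.0064]
eef_rot: [0.001, 0.707, 0.707, 0.0]
ft_force: [0.5, 0.1, 0.5]
width: 0.998
time: 12.1
position: [0.4992, -0.2409, 0.0055]
eef_rot: [-0.0, 0.707, 0.707, -0.0]
ft_force: [-0.1, -0.3, 0.4]
width: 0.414
[ 0.49925163 -0.24091813  0.00551453] [0.05250184 0.68045642 0.61428501] 35.75875688039141
-0.002 [177.09840099 184.63880009] [471.18626657 455.68216709]
0 [176.63311603 168.68799405] [471.60877886 441.36849971]
0.002 [176.16501308 152.63806746] [472.0338496  426.97059378]
```

View pics/w10.png

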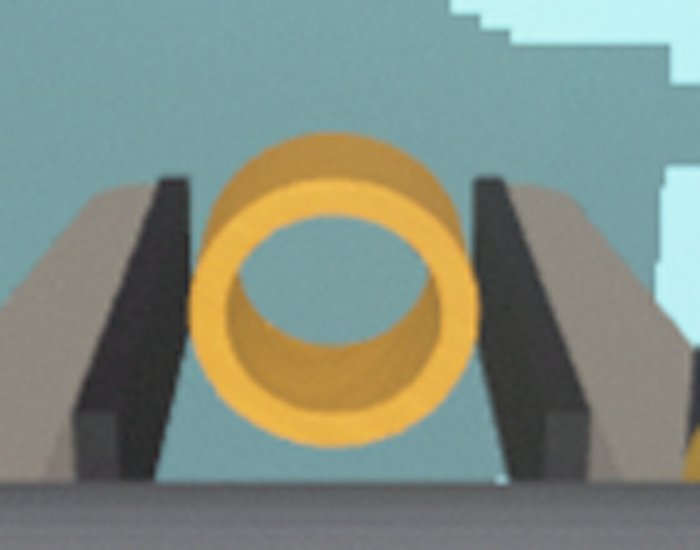

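```bash
python3 -m inch '[[0,0,-0.03,0],[0,0,-0.07,0],[0.02,0.005,-0.11,0],[0.06,0.015,-0.15,0],[0.11,0.03,-0.155,0],[0.16,0.04,-0.155,0],[0.21,0.05,-0.155,0],[0.26,0.06,-0.155,0],[0.31,0.07,-0.155,0],[0.36,0.08,-0.155,0],[0.41,0.09,-0.155,0],[0.45,0.097,-0.155,0],[0.47,0.0993,-0.155,0],[0.476,0.0993,-0.155,0],[0.476,0.0993,-0.145,0],[0.476,0.0993,-0.143,0],[0.476,0.0993,-0.143,0]]'
cat > look.py <<'E'
import sys
from h import *
w=bot.snapshot("wrist");s=bot.state();print(s["position"],s["eef_rot"],s["ft_force"],s["ft_torque"])
crop(w,190,180,330,290,sys.argv[1],5)
E
python3 look.py w11.png
```

```text
time: 13.85
position: [0.5987, 0.232, 0.1474]
eef_rot: [0.0, 0.708, 0.706, -0.001]
ft_force: [-0.7, -0.6, -0.7]
width: 0.387
[0.59903643 0.23251674 0.14798318] [ 2.11288740e-04  7.08326659e-01  7.05884283e-01 -8.23796160e-04] [-0.40782624  0.80638585 -0.33889114] [-0.09860722 -0.13317814 -0.0587419 ]
```

View pics/w11.png

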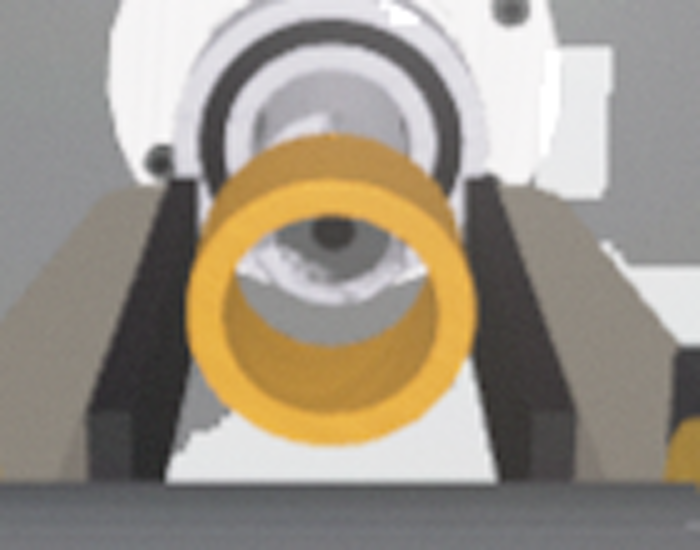

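```bash
python3 -m inch '[[0.001,0,0,0],[0.001,0,0.004,0],[0.001,0,0.008,0],[0.001,0,0.012,0],[0.001,0,0.012,0]]'
```

```text
time: 14.4
position: [0.5984, 0.2357, 0.1356]
eef_rot: [-0.0, 0.707, 0.707, -0.001]
ft_force: [0.3, 0.4, -0.9]
width: 0.386
```

```bash
python3 -m inch '[[0,0,0.006,0],[0,0,0.014,0],[0,0,0.021,0],[0,0,0.024,0],[0,0,0.024,0]]'; python3 -m inch '[[0,0,0.0015,0],[0,0,0.0025,0],[0,0,0.0025,0]]'; python3 look.py w12.png
```

```text
time: 14.9
position: [0.5985, 0.2358, 0.1117]
eef_rot: [-0.0, 0.707, 0.707, -0.001]
ft_force: [-0.1, -0.2, -1.1]
width: 0.389
time: 15.2
position: [0.599, 0.236, 0.1101]
eef_rot: [0.0, 0.707, 0.707, 0.0]
ft_force: [-0.4, -0.4, -0.9]
width: 0.388
[0.59891539 0.2359818  0.11013243] [5.12994944e-05 7.07332494e-01 7.06880993e-01 4.44578024e-05] [ 0.10120404 -0.93772944 -1.22393646] [-0.17394553 -0.12764161 -0.00804679]
```

View pics/w12.png

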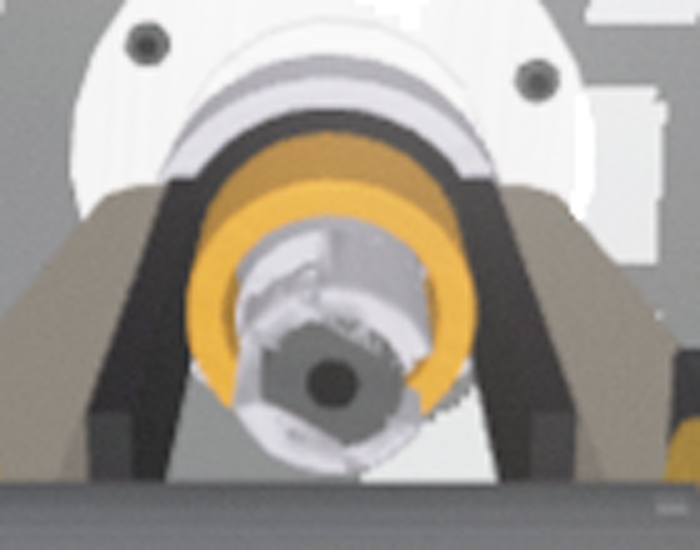

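```bash
python3 -m inch '[[0,0,0.0005,0],[0,0,0.001,0],[0,0,0.001,0],[0,0,0.001,0]]'
```

```text
time: 15.65
position: [0.599, 0.236, 0.1096]
eef_rot: [0.0, 0.707, 0.707, 0.0]
ft_force: [-1.6, -2.0, 3.7]
width: 0.386
```

```bash
python3 -m inch '[[0,0,0,0],[0,0,0,0],[0,0,0,0],[0,0,0,0],[0,0,-0.03,0],[0,0,-0.06,0],[-0.04,-0.01,-0.06,0],[-0.09,-0.02,-0.06,0],[-0.14,-0.03,-0.06,0],[-0.19,-0.04,-0.06,0],[-0.24,-0.05,-0.06,0],[-0.29,-0.06,-0.05,0],[-0.34,-0.075,-0.03,0],[-0.38,-0.084,0,0],[-0.393,-0.084,0,0],[-0.393,-0.084,0,0],[-0.393,-0.084,0,0]]' 0.0919
python3 - <<'E'
from h import *
w=bot.snapshot("wrist");s=bot.state();print(s["position"],s["eef_rot"],s["dq"].max())
cv2.imwrite("pics/w13.png",w["color"][:,:,::-1]);crop(w,200,130,320,250,"w13c.png",5)
q=bot.snapshot("scene");crop(q,95,200,215,310,"s13.png",5)
M=T(s)
for r in(.018,.022):
  a=np.linspace(0,6.28,72);P=np.array([proj(w,[*(s["position"]+M@[r*np.cos(t),r*np.sin(t),0])[:2],.036 if r<.02 else .009]) for t in a]);print((P.min(0)-[200,130]+.5)*5,(P.max(0)-[200,130]+.5)*5)
E
```

```text
time: 17.35
position: [0.5149, -0.1565, 0.1091]
eef_rot: [-0.0, 0.708, 0.707, 0.0]
ft_force: [1.1, 1.8, 0.3]
width: 0.999
[ 0.51538482 -0.15550234  0.10956503] [1.64590027e-04 7.06795013e-01 7.07418084e-01 6.61048572e-04] 0.001988132275364784
[182.29888419 254.59167362] [374.46367947 439.67212201]
[172.08321572 208.0241141 ] [384.8272222  414.31959175]
```

View pics/w13c.png

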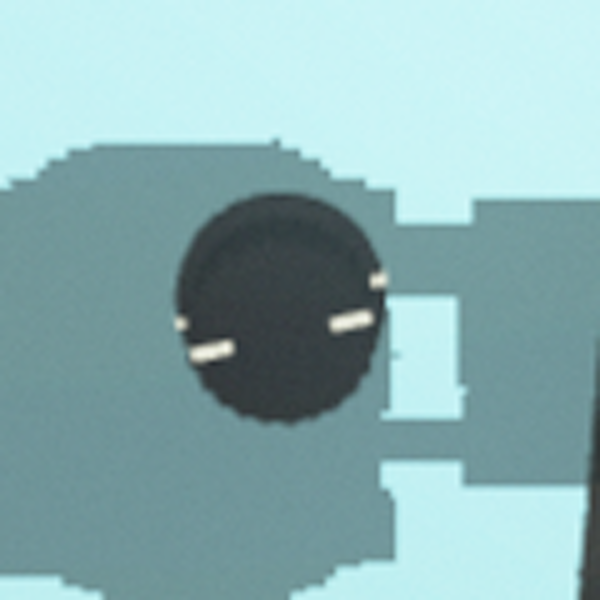

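View pics/s13.png

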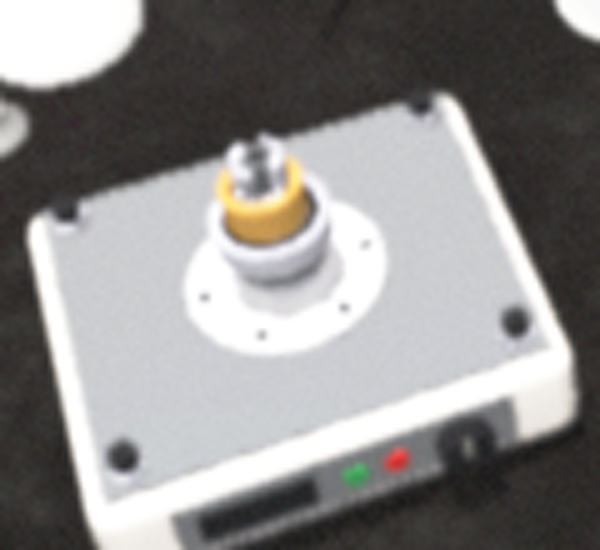

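```bash
python3 -m inch '[[0.002,0,0.04,0],[0.002,0.0005,0.075,0],[0.002,0.0005,0.09,0],[0.002,0.0005,0.095,0],[0.002,0.0005,0.096,0],[0.002,0.0005,0.096,0],[0.002,0.0005,0.096,0]]'
python3 look.py w14.png; python3 - <<'E'
from h import *
w=bot.snapshot("wrist");s=bot.state();print(s["position"]);M=T(s)
for cx in(-.002,0,.002):
    a=np.linspace(0,6.28,72);P=np.array([proj(w,[*(s["position"]+M@[cx+.018*np.cos(t),.018*np.sin(t),0])[:2],.036]) for t in a]);print(cx,(P.min(0)-[190,180]+.5)*5,(P.max(0)-[190,180]+.5)*5)
E
```

```text
time: 18.15
position: [0.5162, -0.1552, 0.0144]
eef_rot: [0.001, 0.707, 0.707, 0.001]
ft_force: [-0.2, 0.0, -0.4]
width: 1.002
[ 0.51604084 -0.15526234  0.01430033] [1.02669838e-03 7.07398992e-01 7.06813546e-01 4.73093870e-04] [ 0.79785888  0.06627408 -0.51559899] [-0.05872013 -0.1294265   0.00966062]
[ 0.51583308 -0.15526128  0.01412115]
-0.002 [171.88895378 197.40733179] [473.48401844 474.38273385]
0 [171.39609937 181.08108667] [473.92782654 459.77747348]
0.002 [170.90017312 164.65038174] [474.3743989  445.08384922]
```

View pics/w14.png

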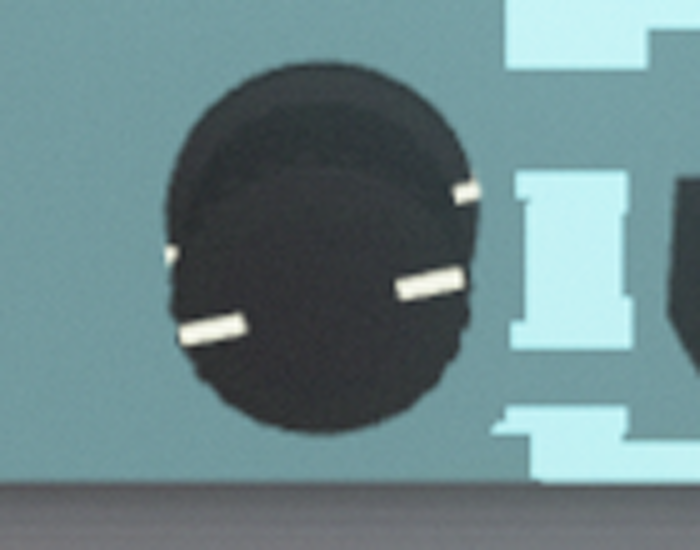

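```bash
python3 -m inch '[[0.003,0,0.002,0],[0.003,0,0.002,0]]'
python3 -m inch '[[0,0,0,0],[0,0,0,0],[0,0,0,0],[0,0,0,0],[0,0,0,0],[0,0,0,0],[0,0,0,0]]' 0.025
python3 look.py w15.png; python3 - <<'E'
from h import *
w=bot.snapshot("wrist");s=bot.state();print(s["position"]);M=T(s)
for cx in(-.002,0,.002):
    a=np.linspace(0,6.28,72);P=np.array([proj(w,[*(s["position"]+M@[cx+.018*np.cos(t),.018*np.sin(t),0])[:2],.036]) for t in a]);print(cx,(P.min(0)-[190,180]+.5)*5,(P.max(0)-[190,180]+.5)*5)
E
```

```text
time: 18.45
position: [0.5151, -0.1515, 0.0112]
eef_rot: [0.0, 0.707, 0.707, 0.0]
ft_force: [-0.1, -0.1, 0.2]
width: 1.006
time: 19.15
position: [0.5151, -0.152, 0.0111]
eef_rot: [0.0, 0.707, 0.707, -0.0]
ft_force: [-0.4, 0.3, -0.1]
width: 0.408
[ 0.51511403 -0.15196369  0.01104764] [-1.51412568e-05  7.07331336e-01  7.06882154e-01 -2.76472219e-05] [ 0.58773773 -0.04721646  0.48733223] [-0.05731044 -0.05306523 -0.01454193]
[ 0.51506559 -0.15195753  0.01104126]
-0.002 [169.64485017 206.82308797] [477.29221155 488.7717074 ]
0 [169.13447869 190.18655654] [477.75369485 473.91735884]
0.002 [168.62087217 173.44169601] [478.21810272 458.97163765]
```

View pics/w15.png

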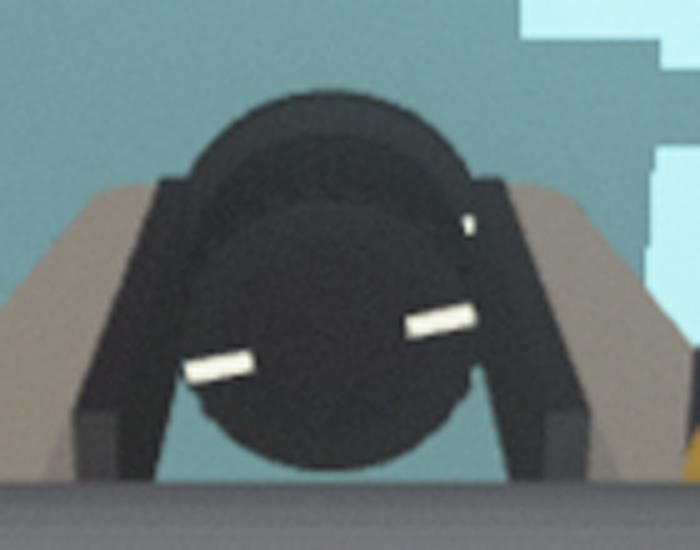

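```bash
python3 -m inch '[[0,0,-0.03,0],[0,0,-0.07,0],[0.02,0.005,-0.11,0],[0.06,0.015,-0.15,0],[0.11,0.03,-0.16,3],[0.16,0.04,-0.16,6],[0.21,0.05,-0.16,9],[0.26,0.06,-0.16,12],[0.31,0.07,-0.16,15],[0.35,0.08,-0.16,18],[0.38,0.0836,-0.16,19.5],[0.388,0.0836,-0.16,19.5],[0.388,0.0836,-0.16,19.5],[0.388,0.0836,-0.155,19.5],[0.388,0.0836,-0.155,19.5],[0.388,0.0836,-0.155,19.5],[0.388,0.0836,-0.155,19.5]]'
python3 look.py w16.png
python3 - <<'E'
from h import *
q=bot.snapshot("scene");crop(q,95,170,215,280,"s16.png",5)
p=bot.snapshot("top");crop(p,100,150,200,240,"t16.png",6)
E
```

```text
time: 20.95
position: [0.5993, 0.2346, 0.1661]
eef_rot: [0.0, 0.817, 0.576, -0.0]
ft_force: [0.8, 0.2, -1.0]
width: 0.389
[0.59925663 0.2350368  0.16625213] [1.45657574e-04 8.17199558e-01 5.76354803e-01 4.67452999e-05] [ 0.0566439  -0.39066776 -1.43999808] [-0.01897914 -0.00946274  0.0384744 ]
```

View pics/w16.png

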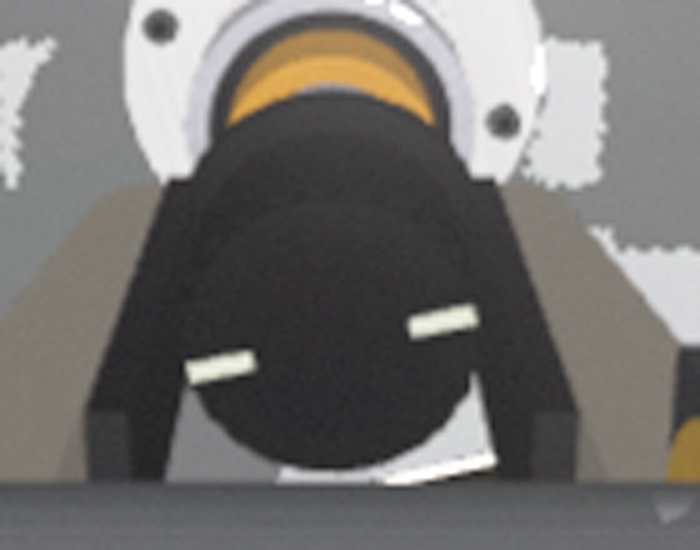

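View pics/s16.png

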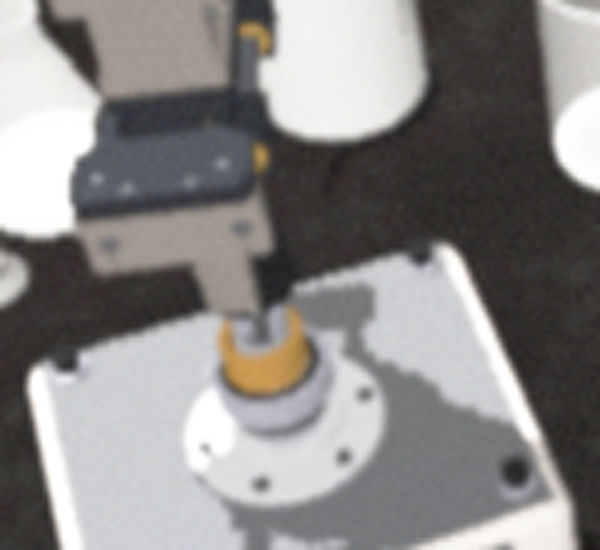

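```bash
python3 -m inch '[[0,0,0.006,0],[0,0,0.012,0],[0,0,0.017,0],[0,0,0.021,0],[0,0,0.021,0]]'; python3 -m inch '[[0,0,0.001,0],[0,0,0.002,0],[0,0,0.003,0],[0,0,0.003,0]]'
```

```text
time: 21.6
position: [0.5989, 0.2353, 0.1441]
eef_rot: [0.0, 0.817, 0.577, -0.001]
ft_force: [1.3, -1.5, -2.4]
width: 0.392
time: 22.0
position: [0.5993, 0.2356, 0.1421]
eef_rot: [0.0, 0.817, 0.577, 0.0]
ft_force: [1.4, -2.5, -0.7]
width: 0.39
```

```bash
python3 -m inch '[[0,0,0.001,0],[0,0,0.002,0],[0,0,0.002,0]]'; python3 -m inch '[[0,0,0.001,0],[0,0,0.002,0],[0,0,0.002,0]]'
```

```text
time: 22.3
position: [0.5993, 0.2356, 0.14]
eef_rot: [0.0, 0.817, 0.577, 0.0]
ft_force: [1.9, -2.3, -0.2]
width: 0.394
time: 22.6
position: [0.5992, 0.2356, 0.1379]
eef_rot: [0.0, 0.817, 0.577, -0.0]
ft_force: [1.3, -4.4, 0.0]
width: 0.392
```

```bash
python3 -m inch '[[-0.0007,0.0002,0,0],[-0.0007,0.0002,0.001,0],[-0.0007,0.0002,0.002,0],[-0.0007,0.0002,0.002,0]]'; python3 -m inch '[[0,0,0.001,0],[0,0,0.0015,0],[0,0,0.0015,0]]'
```

```text
time: 23.0
position: [0.5989, 0.2354, 0.1359]
eef_rot: [-0.0, 0.817, 0.577, 0.0]
ft_force: [2.1, -2.1, -1.1]
width: 0.39
time: 23.3
position: [0.599, 0.2354, 0.1349]
eef_rot: [0.0, 0.817, 0.577, 0.0]
ft_force: [1.5, -2.3, 4.9]
width: 0.398
```

```bash
python3 -m inch '[[0,0,0.001,0],[0,0,0.002,0],[0,0,0.003,0],[0,0,0.004,0],[0,0,0.004,0],[0,0,0.004,0]]'
```

```text
time: 23.9
position: [0.599, 0.2354, 0.1314]
eef_rot: [0.0, 0.817, 0.577, 0.0]
ft_force: [0.7, -2.8, 6.5]
width: 0.391
```

```bash
python3 -m inch '[[0,0,0.001,0],[0,0,0.002,0],[0,0,0.003,0],[0,0,0.004,0],[0,0,0.004,0],[0,0,0.004,0]]'; python3 look.py w17.png;python3 - <<'E'
from h import *
q=bot.snapshot("scene");crop(q,95,170,215,280,"s17.png",5)
E
```

```text
time: 24.5
position: [0.5991, 0.2355, 0.1279]
eef_rot: [0.0, 0.817, 0.577, 0.0]
ft_force: [-0.8, -3.2, 10.3]
width: 0.388
[0.59909802 0.2354995  0.12798841] [2.31590659e-04 8.16836450e-01 5.76869175e-01 3.39270599e-04] [-1.64059398 -4.72383798  9.47733205] [-0.92003432  0.32104845 -0.02573151]
```

View pics/w17.png

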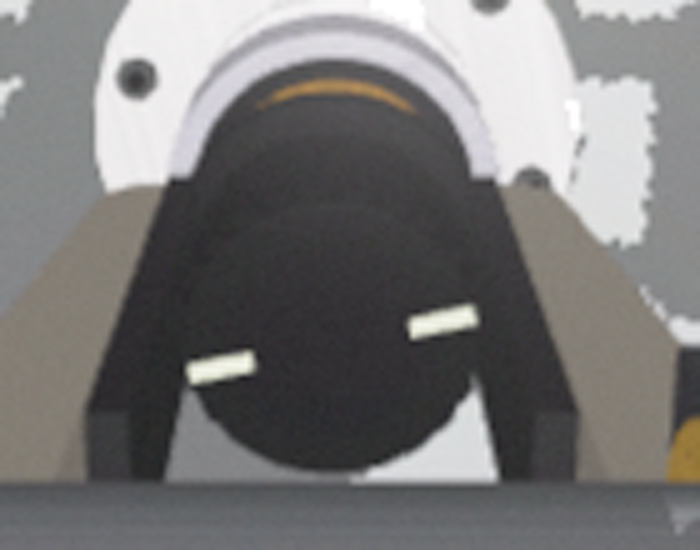

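View pics/s17.png

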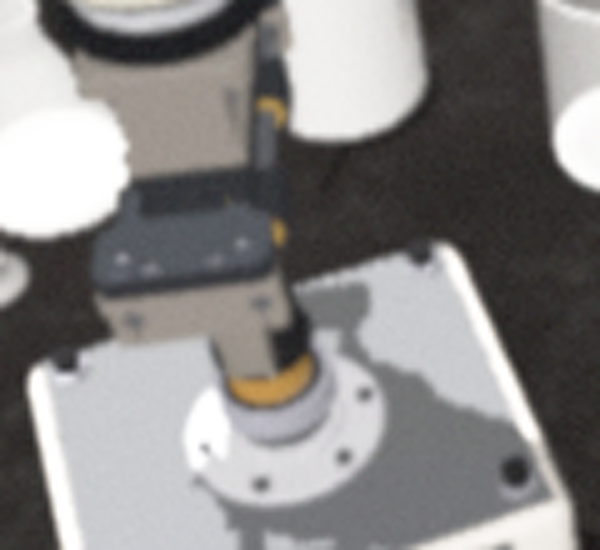

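```bash
python3 -m inch '[[-0.0007,0.0002,0,0],[-0.0007,0.0002,0.001,0],[-0.0007,0.0002,0.002,0],[-0.0007,0.0002,0.002,0],[-0.0007,0.0002,0.002,0]]'; python3 - <<'E'
from h import *
for i in range(5):
    s=bot.state();print(s["position"],s["ft_force"],s["ft_torque"]);bot.snapshot("wrist")
E
```

```text
time: 25.1
position: [0.5991, 0.2354, 0.1263]
eef_rot: [-0.0, 0.817, 0.577, 0.001]
ft_force: [-2.2, -3.8, 11.9]
width: 0.39
[0.5990911  0.23541801 0.12632037] [-2.20298455 -3.7751072  11.94802532] [-0.75265522  0.37423927  0.0181885 ]
[0.59907215 0.23542298 0.12628517] [-1.37504611 -2.87871973 11.76601111] [-0.80535259  0.31482437 -0.03018687]
[0.59907994 0.23543341 0.12631918] [-1.92468509 -2.3271068  10.41848719] [-0.77496411  0.38906565 -0.0080566 ]
[0.59906169 0.23545701 0.12629237] [-0.70798198 -3.34226377 11.46223745] [-0.73980868  0.33655383 -0.051592  ]
[0.59907672 0.23543154 0.1263136 ] [-1.15564073 -3.14591372 10.85128281] [-0.81057251  0.36340376  0.04646462]
```

```bash
python3 -m inch '[[-0.0004,0,0.0006,0],[-0.0004,0,0.0006,4],[-0.0004,0,0.0006,8],[-0.0004,0,0.0006,8]]'; python3 - <<'E'
from h import *
for i in range(3):
    s=bot.state();print(s["position"],s["ft_force"],s["ft_torque"]);bot.snapshot("wrist")
E
```

```text
time: 25.75
position: [0.5999, 0.2355, 0.126]
eef_rot: [0.0, 0.855, 0.518, 0.002]
ft_force: [0.4, -1.8, 10.7]
width: 0.39
[0.59986095 0.23547974 0.12598285] [ 0.41489885 -1.83681201 10.70957471] [-0.51779463 -0.18314711  0.06922968]
[0.5998862  0.23548498 0.12599604] [-0.21475384 -1.29331568 10.61841822] [-0.55329573 -0.17101963 -0.06431402]
[0.59989605 0.23547394 0.1259961 ] [ 0.06479772 -1.59958412 10.05393793] [-0.60869586 -0.11307691 -0.02225684]
```

```bash
python3 -m inch '[[0,0,0.0005,0],[0,0,0.0005,4],[0,0,0.0005,8],[0,0,0.0005,8]]'; python3 - <<'E'
from h import *
for i in range(3):
    s=bot.state();print(s["position"],s["ft_force"],s["ft_torque"]);bot.snapshot("wrist")
E
```

```text
time: 26.3
position: [0.6003, 0.2353, 0.1257]
eef_rot: [0.0, 0.889, 0.457, 0.002]
ft_force: [0.8, -1.6, 10.7]
width: 0.388
[0.60026186 0.23531919 0.12568971] [ 0.79434486 -1.62868348 10.66103967] [-0.62357055 -0.26249297 -0.00498887]
[0.60027072 0.23533831 0.12569507] [ 1.28275331 -1.45552568 10.90596149] [-0.6832393  -0.2720067   0.01428688]
[0.60023677 0.23533078 0.12570411] [ 0.74433903 -1.80787085 11.43829079] [-0.64431572 -0.23664069  0.00222432]
```

```bash
python3 -m inch '[[0,0,0,6],[0,0,0,12],[0,0,0,12]]'; python3 - <<'E'
from h import *
for i in range(3):
    s=bot.state();print(s["position"],s["ft_force"],s["ft_torque"]);bot.snapshot("wrist")
E
python3 look.py w18.png
```

```text
time: 26.75
position: [0.6005, 0.235, 0.1257]
eef_rot: [0.0, 0.933, 0.361, 0.002]
ft_force: [1.6, -2.7, 10.1]
width: 0.388
[0.6004668  0.23504978 0.12571305] [ 1.60819497 -2.69248596 10.14897294] [-0.76835202 -0.32109544 -0.00586717]
[0.60047783 0.23504912 0.12571382] [ 0.87079301 -2.54232556 11.86965671] [-0.7453664  -0.30356926 -0.0428541 ]
[0.60045415 0.23508307 0.12570287] [ 1.51766449 -2.98935226 11.22470235] [-0.73860795 -0.3273464  -0.03527564]
[0.60044957 0.23506943 0.12570915] [-2.02280296e-05  9.32141376e-01  3.62087115e-01  2.31868619e-03] [ 1.1222564  -2.84425664 10.79208389] [-0.74446242 -0.28079346 -0.03426085]
```

View pics/w18.png

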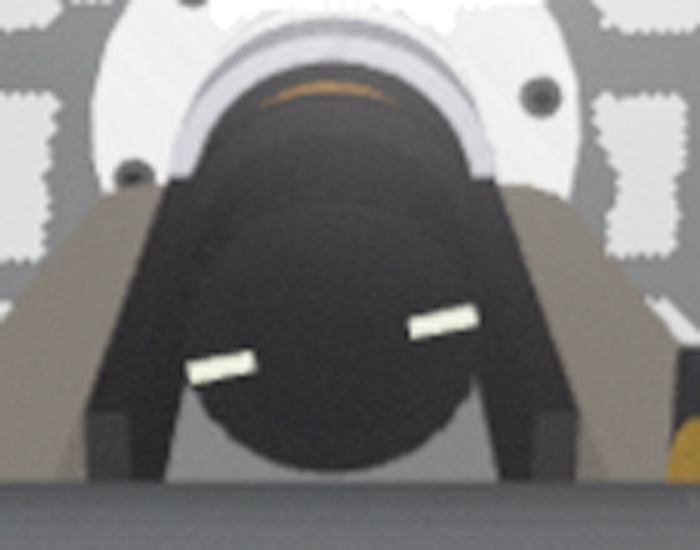

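```bash
python3 -m inch '[[0,0,0,6],[0,0,0,12],[0,0,0,17],[0,0,0,17]]'; python3 - <<'E'
from h import *
for i in range(2):
    s=bot.state();print(s["position"],s["ft_force"],s["ft_torque"]);bot.snapshot("wrist")
E
python3 -m inch '[[0,0,0,4],[0,0,0,8],[0,0,0,8]]'; python3 - <<'E'
from h import *
for i in range(3):
    s=bot.state();print(s["position"],s["eef_rot"],s["ft_force"],s["ft_torque"]);bot.snapshot("wrist")
E
```

```text
time: 27.35
position: [0.6008, 0.2347, 0.1257]
eef_rot: [-0.0, 0.976, 0.219, 0.003]
ft_force: [2.1, -3.5, 10.7]
width: 0.388
[0.60076571 0.23467243 0.12573433] [ 2.09456185 -3.47235798 10.74342723] [-0.92054791 -0.41355331 -0.01361871]
[0.60079373 0.23465365 0.12576737] [ 1.51777606 -3.84585662 10.77222225] [-0.81408673 -0.37689846  0.03859433]
time: 27.75
position: [0.6009, 0.2344, 0.1257]
eef_rot: [-0.0, 0.989, 0.151, 0.003]
ft_force: [1.2, -3.8, 9.7]
width: 0.389
[0.60094305 0.23441689 0.1257318 ] [-1.10112076e-04  9.88533205e-01  1.50981276e-01  2.59726350e-03] [ 1.23463093 -3.77925543  9.67753224] [-0.9639531  -0.45686019  0.03995267]
[0.60094355 0.23437996 0.12574694] [-9.26103768e-05  9.88449789e-01  1.51526266e-01  2.60695790e-03] [ 1.75642354 -4.0413058  11.51822066] [-0.98701628 -0.46902971  0.02288886]
[0.60090803 0.23440068 0.12574117] [-1.29398179e-04  9.88431603e-01  1.51645597e-01  2.56156082e-03] [ 2.79669343 -3.00123212  9.66599149] [-0.92430292 -0.41258425  0.01212702]
```

```bash
python3 -m inch '[[0,0,-0.001,0],[0,0,-0.002,0],[0,0,-0.003,0],[0,0,-0.003,0]]'; python3 - <<'E'
from h import *
for i in range(3):
    s=bot.state();print(s["position"],s["ft_force"],s["ft_torque"]);bot.snapshot("wrist")
E
```

```text
time: 28.3
position: [0.6008, 0.2344, 0.1282]
eef_rot: [-0.0, 0.988, 0.152, 0.002]
ft_force: [2.3, -3.2, 8.3]
width: 0.391
[0.60080369 0.23436776 0.12824118] [ 2.33271766 -3.19616229  8.34040483] [-0.77728492 -0.61150367  0.04009701]
[0.60077353 0.23436528 0.12823727] [ 2.07728889 -3.14637215  7.89767029] [-0.80544372 -0.62779742  0.04084608]
[0.60074816 0.2343936  0.12822071] [ 3.21518133 -2.90151082  8.65583429] [-0.83680104 -0.63397128  0.012114  ]
```

```bash
python3 -m inch '[[0,0,-0.001,0],[0,0,-0.0015,0],[0,0,-0.0015,0]]';python3 -m inch '[[0,0,-0.0005,0],[0,0,-0.001,0],[0,0,-0.001,0]]'; python3 - <<'E'
from h import *
for i in range(3):
    s=bot.state();print(s["position"],s["ft_force"],s["ft_torque"]);bot.snapshot("wrist")
E
```

```text
time: 28.75
position: [0.6007, 0.2343, 0.1294]
eef_rot: [-0.0, 0.988, 0.152, 0.002]
ft_force: [3.7, -2.8, 6.6]
width: 0.39
time: 29.05
position: [0.6007, 0.2343, 0.1301]
eef_rot: [-0.0, 0.988, 0.152, 0.002]
ft_force: [4.7, -2.1, 5.8]
width: 0.393
[0.60066245 0.23433334 0.13009739] [ 4.73475587 -2.11797939  5.84593591] [-0.65213362 -0.99674135  0.06628   ]
[0.60067817 0.23434374 0.13013293] [ 5.03125115 -2.32882525  5.2996607 ] [-0.70446421 -1.04780568 -0.00319171]
[0.60066411 0.23433041 0.13009719] [ 3.77490066 -2.97298323  5.29131054] [-0.71236302 -1.00170559  0.00958711]
```

```bash
python3 -m inch '[[0,0,-0.0005,0],[0,0,-0.001,0],[0,0,-0.001,0]]';python3 -m inch '[[0,0,-0.0005,0],[0,0,-0.001,0],[0,0,-0.001,0]]'; python3 - <<'E'
from h import *
for i in range(3):
    s=bot.state();print(s["position"],s["ft_force"],s["ft_torque"]);bot.snapshot("wrist")
E
```

```text
time: 29.5
position: [0.6006, 0.2343, 0.1302]
eef_rot: [-0.0, 0.988, 0.152, 0.002]
ft_force: [5.6, -2.3, 1.3]
width: 0.392
time: 29.8
position: [0.6005, 0.2343, 0.1304]
eef_rot: [-0.0, 0.988, 0.152, 0.002]
ft_force: [8.1, -1.5, -3.8]
width: 0.391
[0.60050892 0.23426973 0.13042267] [ 8.10322514 -1.5251287  -3.84156843] [-0.33811362 -1.80297701  0.03406963]
[0.60049731 0.2342572  0.13042644] [ 7.59683068 -1.58096057 -2.97678369] [-0.30549047 -1.76232995  0.08144253]
[0.60048812 0.23429799 0.1304174 ] [ 7.78301848 -1.74047821 -3.78122726] [-0.28397356 -1.71400785  0.05416161]
```

```bash
python3 -m inch '[[0,0,0.0012,0],[0,0,0.0012,0]]'; python3 -m inch '[[0,0,0,0],[0,0,0,0],[0,0,0,0],[0,0,0,0],[0,0,0,0],[0,0,-0.03,0],[0,0,-0.07,0],[-0.02,0,-0.09,0],[-0.06,0,-0.09,0],[-0.08,0,-0.09,0],[-0.08,0,-0.07,0],[-0.08,0,-0.07,0],[-0.08,0,-0.07,0]]' 0.0919
python3 - <<'E'
from h import *
w=bot.snapshot("wrist");s=bot.state();print(s["position"],s["ft_force"],s["width"])
cv2.imwrite("pics/w20.png",w["color"][:,:,::-1])
q=bot.snapshot("scene");cv2.imwrite("pics/s20f.png",q["color"][:,:,::-1]);crop(q,95,170,215,280,"s20.png",5)
p=bot.snapshot("top");cv2.imwrite("pics/t20f.png",p["color"][:,:,::-1])
E
```

```text
time: 30.15
position: [0.6006, 0.2343, 0.1302]
eef_rot: [-0.0, 0.988, 0.152, 0.002]
ft_force: [5.6, -3.0, 2.7]
width: 0.389
time: 31.45
position: [0.5225, 0.2102, 0.1998]
eef_rot: [-0.0, 0.988, 0.152, -0.0]
ft_force: [-0.3, 0.2, 0.6]
width: 1.001
[0.52292359 0.21043859 0.20012639] [0.06188989 0.2548273  0.40248517] 0.9979815527789905
```

View pics/w20.png

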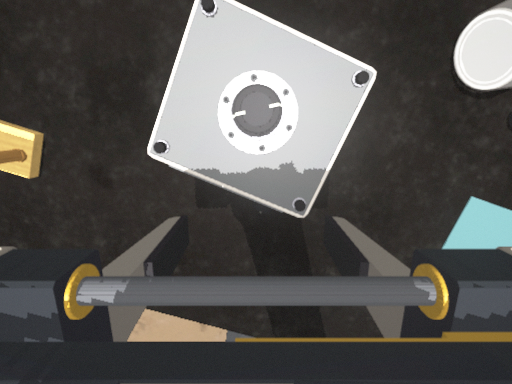

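View pics/s20.png

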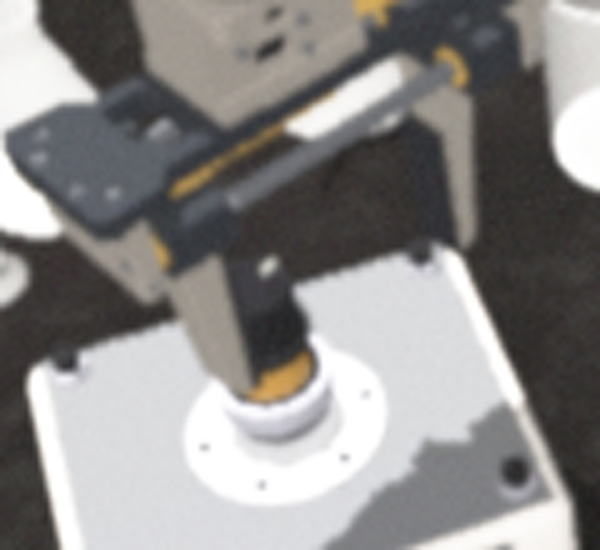

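View pics/t20f.png

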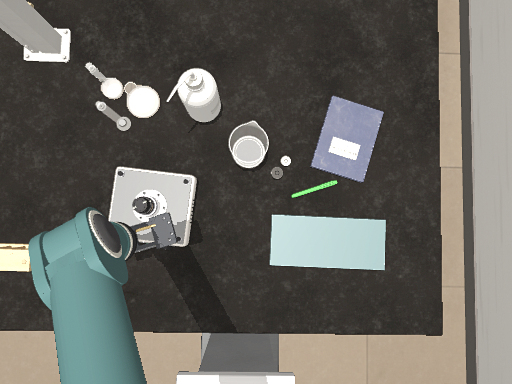

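```bash
python3 -m inch '[[0,0.04,-0.03,0],[0,0.09,-0.05,0],[0,0.13,-0.05,0],[0,0.15,-0.05,0],[0,0.15,-0.05,0],[0,0.15,-0.05,0]]'
python3 - <<'E'
from h import *
q=bot.snapshot("scene");crop(q,95,170,215,280,"s21.png",5)
p=bot.snapshot("top");crop(p,110,175,180,240,"t21.png",8)
for z in(.155,.160):print(z,(proj(q,np.array([.5975,.2305,z]))-[95,170])*5,(proj(p,np.array([.5975,.2305,z]))-[110,175])*8)
E
```

```text
time: 32.2
position: [0.5675, 0.0678, 0.2499]
eef_rot: [-0.0, 0.988, 0.152, 0.0]
ft_force: [0.3, 0.5, -0.7]
width: 0.997
0.155 [254.33072592 282.03792603] [243.51636922 240.33466236]
0.16 [252.14437182 273.77808472] [238.81402852 239.67258534]
```

View pics/s21.png

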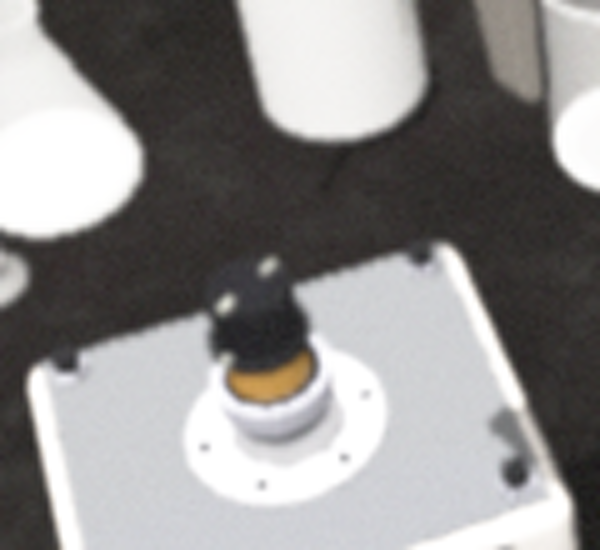

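View pics/t21.png

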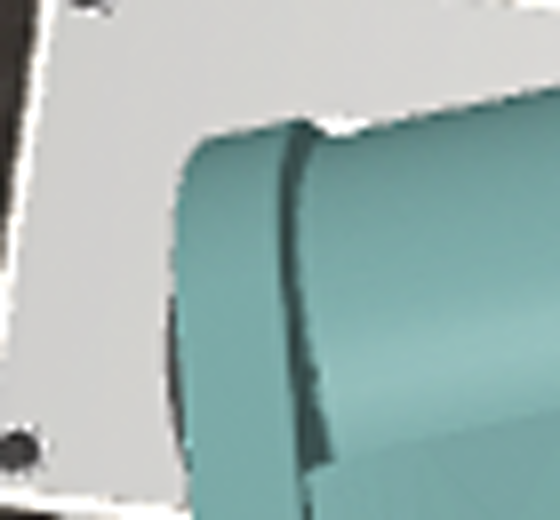

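```bash
python3 - <<'E'
from bench import bot
print(bot.job_done(), bot.state()["time"])
E
```

```text
the job is handed in; nothing more can be done
the job is handed in; nothing more can be done
```

I fitted the bearing, the brass sleeve and the locking cap on the spindle in that order, and the cap is locked. I handed the job in about 32 s in, with the gripper clear of everything.

- **Pressing and turning:** The cap dropped into the grooves without any searching. I pressed it down about 9 mm and turned it 53° clockwise, with almost no resistance. The hardest push I read was about 12 N.
- **Lock:** The cap rose about 4.5 mm and stopped at the height expected when locked. Pulling up then gave a few newtons of resistance. I did not turn it on to feel the 62° stop.
- **After letting go:** The scene camera puts the top of the cap at about 155 mm, which is the locked height; unlocked and resting free on the sleeve it would be at 160 mm. In the wrist picture its white marks lie 53° on from the grooves. I saw no change in the beaker, pen and stoppers.
- **Checks that disagreed:** The cameras and the arm's own readings differed by 2 to 5 mm along y. While I pressed and turned, the spring travel worked out from force and from height differed by about 1 mm. The last top-camera picture was blocked by the arm.

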